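# Stop, call and point out the wrong bush

### The job

One of the four bushes in the block on the transfer slide is the wrong length, so its flange stands proud. Push the carriage all the way to the stop at the right-hand end so that the block is parked for the team leader, press the blue call button fully in and let it go, then point at the proud bush: fingertips straight down, a centimetre or two above the middle of its flange, kept there for at least two seconds and still pointing when you finish. Do not touch any of the bushes, leave the other things on the bench alone, and pick nothing up.

Things in the scene. Friction and masses are not known exactly. Their poses are not given: they have to be found in the camera images.
- carriage (a joint): travel of the transfer slide's carriage in m: 0 at its loading end (robot's left), where it starts; 0.160 against the stop at the other end. Runs freely but for about 4 N of friction, stays where it is left; push it by the orange plate on its left end. It carries an aluminium block 110x120x30 mm, its top 86 mm above the bench, with four bores in a 52x60 mm pattern
- push_face (a point): middle of the outer face of the orange push plate on the carriage's left end (plate 100 mm wide, 8 mm thick, from 46 to 86 mm above the bench; this point at 66 mm). The slide's own end block below it reaches only 46 mm above the bench. The point's axes turn with the carriage: +y points out of the face; the carriage travels along the point's -y (roughly the robot's right)
- call_button_top (a point): centre of the top of the blue push button (30 mm dia) on the yellow-lidded grey call box (86x86 mm, lid 57 mm high; black collar 46 mm dia round the button, 69 mm high); the top stands 79 mm above the bench when released
- call_button (a joint): how far the call button is pressed, m: 0 released, 0.006 fully in; spring return, about 5 N fully in; goes down vertically
- bush_1: bronze-coloured flanged bush standing in one of the four bores of the block on the carriage (which bore varies): flange 34 mm dia and 5 mm thick, barrel 24 mm, hole 15 mm. Origin: centre of the flange's flat top face, z up. In a correctly seated bush this is 5 mm above the block's top; in the faulty one it is 15 mm above it (flange 10 mm proud)
- bush_2: bronze-coloured flanged bush standing in one of the four bores of the block on the carriage (which bore varies): flange 34 mm dia and 5 mm thick, barrel 24 mm, hole 15 mm. Origin: centre of the flange's flat top face, z up. In a correctly seated bush this is 5 mm above the block's top; in the faulty one it is 15 mm above it (flange 10 mm proud)
- bush_3: bronze-coloured flanged bush standing in one of the four bores of the block on the carriage (which bore varies): flange 34 mm dia and 5 mm thick, barrel 24 mm, hole 15 mm. Origin: centre of the flange's flat top face, z up. In a correctly seated bush this is 5 mm above the block's top; in the faulty one it is 15 mm above it (flange 10 mm proud)
- bush_4: bronze-coloured flanged bush standing in one of the four bores of the block on the carriage (which bore varies): flange 34 mm dia and 5 mm thick, barrel 24 mm, hole 15 mm. Origin: centre of the flange's flat top face, z up. In a correctly seated bush this is 5 mm above the block's top; in the faulty one it is 15 mm above it (flange 10 mm proud)
- spare_bush: loose bush of the same kind standing on the bench, 34 mm dia, 26 mm tall, origin at its top centre; a bystander
- caliper: digital caliper lying on the bench, 76x210x13 mm; a bystander
- tape_roll: roll of black tape lying flat, 62 mm dia, 19 mm high; a bystander
- battery: black power-tool battery, 99x67x42 mm; a bystander
- pulley: white pulley lying flat, 60 mm dia, 24 mm high; a bystander
- pliers: pliers with teal grips lying flat, 61x188x14 mm; a bystander
- hex_key: hex key lying flat, 35x93x6 mm; a bystander
Not all that is in view belongs to the job. What is shaped like the bush_2 but green or red is not meant.

How it is judged (in metres and radians):
On the way, in this order (a step that is already met when the one before it is completed fails the run):
1. the carriage stands against its right-hand stop (value of joint carriage above 0.156 m and velocity of joint carriage between -0.01 and 0.01 m/s), for 0.3 s.
2. the call button is pressed fully in (value of joint call_button above 0.0048 m and value of joint carriage above 0.156 m), for 0.05 s.
3. the fingertips point at the proud bush from just above for two seconds (((z of bush_1 in the frame of push_face above 0.031 m and horizontal distance between the grasp point and bush_1 below 0.015 m and z of the grasp point in the frame of bush_1 between 0.018 and 0.06 m) or (z of bush_2 in the frame of push_face above 0.031 m and horizontal distance between the grasp point and bush_2 below 0.015 m and z of the grasp point in the frame of bush_2 between 0.018 and 0.06 m) or (z of bush_3 in the frame of push_face above 0.031 m and horizontal distance between the grasp point and bush_3 below 0.015 m and z of the grasp point in the frame of bush_3 between 0.018 and 0.06 m) or (z of bush_4 in the frame of push_face above 0.031 m and horizontal distance between the grasp point and bush_4 below 0.015 m and z of the grasp point in the frame of bush_4 between 0.018 and 0.06 m)) and (angle between the grasp point's own z axis and vertical below 0.35 rad or angle between the grasp point's own z axis and vertical above 2.79 rad) and value of joint carriage above 0.156 m and value of joint call_button below 0.0015 m), for 2 s.
At the end, for the whole second after the job is handed in: carriage within 4 mm of its right-hand stop; call button out again; the four bushes upright in their bores as found; tool centre point within 15 mm sideways of the middle of the proud flange and 18 to 60 mm above it (fingertips about 0 to 40 mm), tool upright within 20 deg (all of step 3 and velocity of joint carriage between -0.01 and 0.01 m/s and z of bush_1 in the frame of push_face between 0.021 and 0.039 m and angle between each of bush_1, bush_2, bush_3, bush_4's own z axis and vertical below 0.12 rad and z of bush_2 in the frame of push_face between 0.021 and 0.039 m and z of bush_3 in the frame of push_face between 0.021 and 0.039 m and z of bush_4 in the frame of push_face between 0.021 and 0.039 m); the robot touches nothing.
It fails at once if a bush in the block is touched by the robot (contact force between any of the arm, the fingers and bush_1 above 0.3 N or contact force between any of the arm, the fingers and bush_2 above 0.3 N or contact force between any of the arm, the fingers and bush_3 above 0.3 N or contact force between any of the arm, the fingers and bush_4 above 0.3 N).
It fails at once if a bush is lifted out of its bore, pushed down or tipped (not (z of bush_1 in the frame of push_face between 0.021 and 0.039 m and angle between each of bush_1, bush_2, bush_3, bush_4's own z axis and vertical below 0.12 rad and z of bush_2 in the frame of push_face between 0.021 and 0.039 m and z of bush_3 in the frame of push_face between 0.021 and 0.039 m and z of bush_4 in the frame of push_face between 0.021 and 0.039 m)).
It fails at once if a bystander is shifted more than 10 mm (distance of any of spare_bush, caliper, tape_roll, battery, pulley, pliers, hex_key from where it was at the start of the episode above 0.01 m).
It also fails if it takes over 64 s, if anything falls off the work surface, if the arm or the gripper's body presses on something with over 40 N, if the wrist force passes 120 N, or if a joint passes its speed limit or range.

### The arm

A 6-joint arm with a two-finger parallel gripper is mounted at the origin on a cart in front of the work surface, level with it; the furniture and walls round the work are solid. World frame = base frame: x ahead of the robot, y to its left, z up, the work surface at z = 0. Lengths are in m, angles in degrees, forces in N, time in s.
With the tool pointing down it reaches from about 0.4 to 0.825 m from the base axis. Payload 7 kg.
Tool frame: the origin (TCP) lies between the finger pads, 19 mm behind the fingertips; this is the grasp point; z points along the fingers, y is the line along which they close (so a half turn about z gives the same grasp; the last joint's range is limited). The gripper opens to 88 mm and grips with 3 to 60 N. Pads are 19 mm wide; open, the fingers measure 130 mm over their backs; the gripper's body (78 mm by 193 mm) begins 47 mm behind the grasp point.
Start: joints at [88.356, 20.546, 0.682, 0, -70.136, -16.507], TCP at [0.21, 0.641, 0.245] pointing down, gripper open.
Joint ranges: [-176.03, 176.03], [-82.01, 121.73], [-58.28, 71.71], [-173.87, 95.51], [-174.79, -0.11], [-173.66, 173.66]. Speed limits (degrees/s): [136.94, 136.94, 172.46, 180, 180, 180].

### API

Orientations are given as [roll, pitch, yaw] about the fixed x, y, z axes, in that order (R = Rz(yaw) Ry(pitch) Rx(roll)).
In Python, from plant import get_state, capture, close_job, regions_of gives the robot as it stands.
- The arm moves only by the tool jog_arm, never from a script. Its argument "moves" is a list of rows, each a list of 3 entries, a list of its own where there are three numbers: the shift along the tool's x, y, z in cm, then the turn about the tool's z in degrees, then the finger opening in cm, from 0 to 8.76. A call has 1 to 12 rows; each row shifts and turns the commanded pose from where the row before left it, along the tool's axes as they then stand; what a row does not reach is not made up. A row lasts 1/8 s, in which the tool goes at most 62.5 mm and 10.7 degrees, less where a joint would pass 70% of its speed; a pose out of reach is approached as far as the arm can. A call is refused whole if a number of a shift passes 6.25 or a number of a turn 10.7, either way. A call with a gripper value outside its range is refused whole. The fingers move at their own pace and stop on an object; "newtons" is the grip in N (left out, the last holds). Time passes only in rows, so rows that do not move let the fingers close. It gives the time, the measured TCP pose, the force, the opening and the grip force at its end, in the units of the state.
- get_state(): the state, without advancing time (a new reading comes with each control period).
- capture(name): name is "scene" or "top"; returns a dict with "pixels" (400x640x3 uint8, blue, green, red), "mtx" (3x3 intrinsics, pixels), "world_from_camera" (4x4, takes a point from camera to world coordinates). Camera axes: x right, y down, z forward; pixel columns grow to the right and rows downward; lengths in m; the calibration is good to about 2 mm. A picture is of the moment at which its call begins. There is no depth.
- close_job(): hands the job in; it is judged then, once.
Trained networks look in a picture, given as the dict that the camera call returned (one of the last four; its "shot" number tells which), for a name from the list of things; names that differ only in an ending like _2 or _b are one class to them, and where a whole thing is asked for, a point or a joint stands for the part that bears it (a point fixed in the world has none). Each returns a list of dicts, best first, with "confidence" (0 to 1); they miss things now and then, are a little off and sometimes report something else, mostly with a low value. They report only what shows in the picture. A call takes as long as a camera call. They do not tell look-alikes from the thing itself.
- regions_of(picture, thing): "pixels" (400x640 bool, what is visible of it) and "pixel" ([column, row] in pixels, amid what is visible of it).
The state is a dict: "time_s": time; "joints": joint angles; "qd": joint speeds; "joint_torque": joint torques, N m; "tcp_pos": TCP position; "eef_rot": TCP orientation; "contact_force": force on the tool from outside, world axes, zero at the start; "moment": the same for the moment, N m; "gripper_width": finger opening in m; "gripper_force": force on a finger pad.
Only numpy, scipy, OpenCV 4.12 (cv2) and the standard library are available. Lean on these libraries where they do the work, as an engineer would, in place of code of your own. Each camera call takes 0.05 s, during which the arm holds its last target. There are 200 camera calls.

## Working session

There is one attempt and no reset: what is moved stays moved. The work goes in short steps, Python scripts to look and compute and a tool call to move; the robot and the scene stay as the last step left them, time stands still between calls to the robot, and variables do not carry over. Pictures are saved under pics/ and viewed, at most 10 in all, crops included, and the job is handed in when it is done.

Besides the shell and the picture viewer there is one more tool, called after "Request:" in YAML: its name, and indented under it one key for each argument. jog_arm: Moves the arm, as the interface text tells. Its arguments: {"type":"object","properties":{"moves":{"type":"array"},"newtons":{"type":"number"}},"required":["moves"]}

```bash
mkdir -p pics; python3 - <<'E'
from plant import *
import cv2,pickle
print(get_state())
for n in("scene","top"):
    p=capture(n); cv2.imwrite(f"pics/{n}0.png",p["pixels"]); pickle.dump(p,open(f"{n}0.pkl","wb"))
    print(n,p["mtx"].tolist(),p["world_from_camera"].round(4).tolist())
    for t in("bush_1","push_face","call_button_top","spare_bush"):
        print(t,[(r["pixel"],round(r["confidence"],2),int(r["pixels"].sum())) for r in regions_of(p,t)])
E
```

```text
{'time_s': 0.0, 'joints': array([ 8.83565937e+01,  2.05916788e+01,  6.35700202e-01, -2.06340212e-02,
       -7.01338738e+01, -1.65081546e+01]), 'qd': array([-0.03484002, -0.03932023,  0.05414627,  0.0318944 , -0.05087976,
        0.00739097]), 'joint_torque': array([ 7.31876244e-04, -5.82722676e+01,  2.93048984e+01,  6.99690118e+00,
        7.00510878e-03, -1.74358020e-04]), 'tcp_pos': array([0.21014792, 0.64099925, 0.24443291]), 'eef_rot': array([ 1.79908339e+02, -6.93646970e-03, -1.81585824e+01]), 'contact_force': array([ 0.19007352, -0.42204799,  0.20147359]), 'moment': array([-0.00242171,  0.0040875 , -0.03740094]), 'gripper_force': 0.0, 'gripper_width': 0.08762521551329606}
scene [[431.90196001477807, 0.0, 318.6126445253719], [0.0, 431.90196001477807, 195.01821593154793], [0.0, 0.0, 1.0]] [[0.8579, -0.3411, 0.3843, 0.1689], [-0.5138, -0.5836, 0.6289, -0.4144], [0.0098, -0.7369, -0.6759, 0.7977], [0.0, 0.0, 0.0, 1.0]]
bush_1 [([306.7, 218.4], 0.71, 156), ([357.7, 217.6], 0.69, 158), ([349.7, 246.8], 0.63, 162), ([369.0, 233.1], 0.55, 158), ([276.4, 227.7], 0.42, 166)]
push_face [([350.3, 239.9], 0.58, 2574)]
call_button_top [([266.9, 183.4], 0.66, 100)]
spare_bush [([250.4, 246.2], 0.45, 184)]
top [[452.21638642241686, 0.0, 317.62616542575245], [0.0, 452.21638642241686, 197.52933877224146], [0.0, 0.0, 1.0]] [[-0.0193, -0.9949, 0.0988, 0.4285], [-0.9998, 0.0186, -0.0081, 0.231], [0.0063, -0.099, -0.9951, 1.2628], [0.0, 0.0, 0.0, 1.0]]
bush_1 [([351.1, 193.9], 0.67, 116), ([375.5, 176.3], 0.64, 139), ([374.5, 198.4], 0.62, 163), ([302.1, 203.2], 0.46, 81), ([303.5, 232.6], 0.44, 97)]
push_face [([358.9, 187.9], 0.75, 2175)]
call_button_top [([262.2, 218.7], 0.67, 102), ([360.0, 255.9], 0.42, 281)]
spare_bush [([311.7, 264.0], 0.56, 104)]
```

View pics/scene0.png

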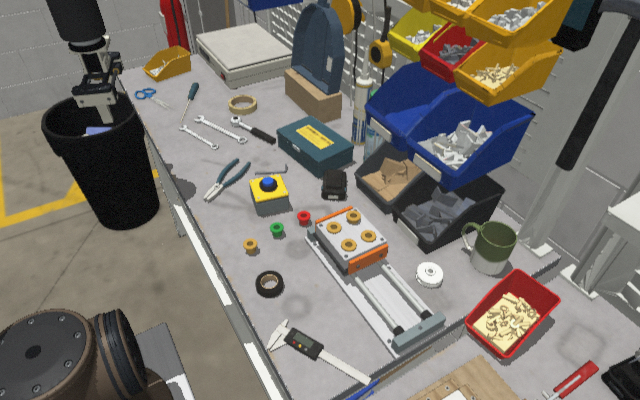

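View pics/top0.png

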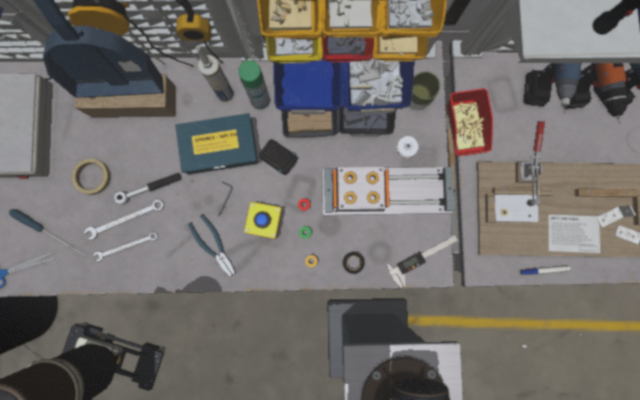

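The scene picture shows the block with four bronze bushes at about (333,228), (354,215), (348,245) and (368,236). The call button is at (268,183). The left push plate edge runs from (316,212) to (322,262) in the scene picture and is near (335,190) in the top one. Look-alikes are the green bush (277,229), the red bush (305,217) and the spare (250,245), none of them in the block. I choose from the four in the block and check them in a close crop.

```bash
python3 - <<'E'
import cv2,numpy as np
a=cv2.imread("pics/scene0.png")[198:278,302:402]; b=cv2.imread("pics/top0.png")[155:225,315:403]
a=cv2.resize(a,(600,480),interpolation=cv2.INTER_CUBIC);cv2.imwrite("pics/cropS.png",a)
b=cv2.resize(b,(704,560),interpolation=cv2.INTER_CUBIC);cv2.imwrite("pics/cropT.png",b)
E
```

```text
(no output)
```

View pics/cropS.png

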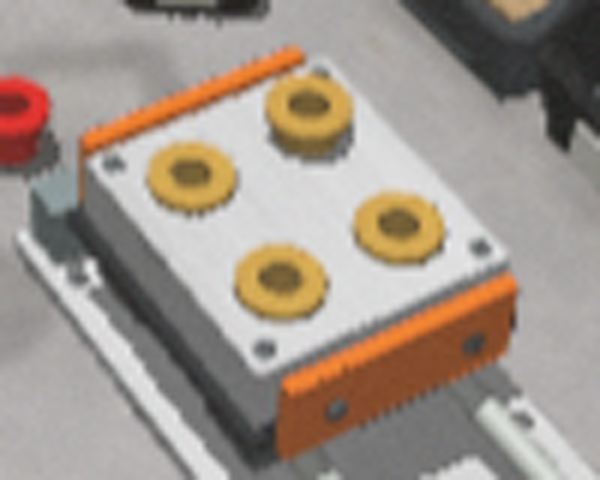

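View pics/cropT.png

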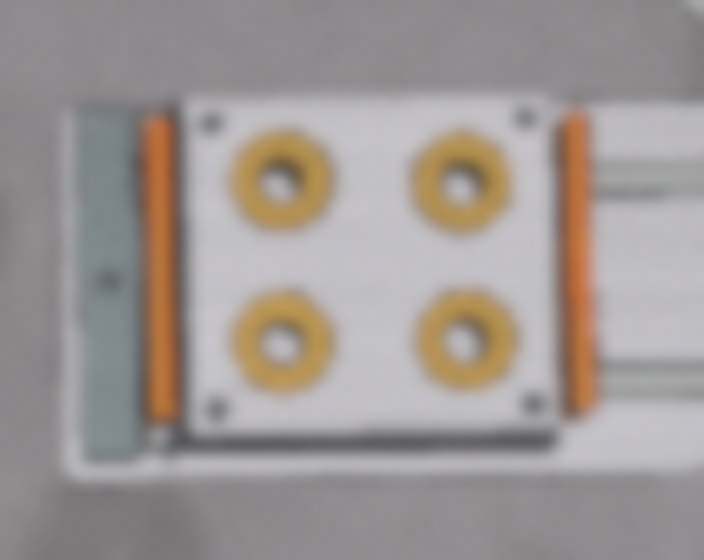

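The crops show the far-left bush at scene (354,215) and top (350,177) standing proud: its barrel is visible below the flange, while the other three sit flat. Now to work out positions.

```bash
cat > h.py <<'E'
import numpy as np,pickle
def ray(p,uv,z):
    T=p["world_from_camera"];d=T[:3,:3]@np.linalg.solve(p["mtx"],[*uv,1]);o=T[:3,3];return o+d*(z-o[2])/d[2]
def proj(p,X):
    T=p["world_from_camera"];c=T[:3,:3].T@(np.asarray(X)-T[:3,3]);q=p["mtx"]@c;return q[:2]/q[2]
E
python3 - <<'E'
from h import *
S=pickle.load(open("scene0.pkl","rb"));T=pickle.load(open("top0.pkl","rb"))
t=lambda u,v:(315+u/8-.44,155+v/8-.44); s=lambda u,v:(302+u/6-.42,198+v/6-.42)
def show(n,p,uv,z):print(n,ray(p,uv,z).round(4)[:2])
for n,c in dict(TL=(183,97),TR=(548,97),BR=(556,430),BL=(190,432)).items():show("block "+n,T,t(*c),.086)
for n,c in dict(plT=(143,115),plB=(150,422)).items():show(n,T,t(*c),.086)
for n,c,z in(("FL",(282,181),.101),("FR",(462,181),.091),("NL",(283,341),.091),("NR",(466,341),.091)):show(n,T,t(*c),z)
for n,c,z in(("FL",(309,105),.101),("FR",(399,225),.091),("NL",(191,174),.091),("NR",(280,279),.091)):show("S "+n,S,s(*c),z)
show("plate S far",S,s(300,48),.086);show("plate S near",S,s(83,140),.086)
show("button T",T,(262.2,218.7),.077);show("button S",S,(266.9,183.4),.076)
for u,n in(((447,170),"rail end"),((452,212),"rail end")):show(n,T,u,.046)
for n,u,z in(("battery",(278,156),.04),("red",(305,204),.026),("green",(306,231),.026),("spare",(311.7,262),.026),("pliers",(215,245),.01),("hex",(225,195),.005)):show(n,T,u,z)
E
```

```text
block TL [0.6261 0.1677]
block TR [0.6239 0.0474]
block BR [0.5139 0.0485]
block BL [0.5155 0.168 ]
plT [0.6203 0.181 ]
plB [0.519 0.181]
FL [0.5954 0.137 ]
FR [0.5958 0.0773]
NL [0.5442 0.1373]
NR [0.5431 0.0776]
S FL [0.5981 0.1363]
S FR [0.5978 0.0761]
S NL [0.5456 0.1365]
S NR [0.5455 0.0766]
plate S far [0.6222 0.1763]
plate S near [0.5223 0.1762]
button T [0.4933 0.3677]
button S [0.4882 0.3609]
rail end [ 0.6182 -0.1329]
rail end [ 0.5033 -0.141 ]
battery [0.6664 0.3274]
red [0.5342 0.2559]
green [0.4602 0.2544]
spare [0.3761 0.2404]
pliers [0.427  0.5056]
hex [0.5654 0.4793]
```

Request:
jog_arm:
  moves:
    - [[0,0,0],10.7,0]
    - [[0,0,0],10.7,0]
    - [[0,0,0],10.7,0]
    - [[0,0,0],10.7,0]
    - [[0,0,0],10.7,0]
    - [[0,0,0],10.7,0]
    - [[0,0,0],7.6,0]
    - [[0,0,0],0,0]
  newtons: 5

```text
time_s: 1.5
tcp_pos: [0.2103, 0.6414, 0.2454]
eef_rot: [180.0, 0.0, -89.9]
contact_force: [0.0, -0.1, -0.5]
gripper_width: 0.0131
gripper_force: 0.0
```

Request:
jog_arm:
  moves:
    - [[2,-2,0],0,0]
    - [[4,-3.5,0],0,0]
    - [[4,-3.5,0],0,0]
    - [[4,-3.5,0],0,0]
    - [[4,-3.5,0],0,0]
    - [[4,-3.5,0],0,0]
    - [[4,-3.5,0],0,0]
    - [[4,-3.5,0],0,0]
    - [[4,-3.5,0],0,0]
    - [[4,-3.5,0],0,0]
    - [[2.5,-2,0],0,0]
    - [[0,0,0],0,0]

```text
time_s: 3.0
tcp_pos: [0.5667, 0.2339, 0.2452]
eef_rot: [180.0, -0.0, -90.0]
contact_force: [-0.5, 1.1, 0.7]
gripper_width: 0.0004
gripper_force: 0.0
```

Request:
jog_arm:
  moves:
    - [[0,-0.4,2],0,0]
    - [[0,0,4],0,0]
    - [[0,0,4],0,0]
    - [[0,0,4],0,0]
    - [[0,0,2],0,0]
    - [[0,0,0.9],0,0]
    - [[0,0,0],0,0]

```text
time_s: 3.88
tcp_pos: [0.5694, 0.2368, 0.0764]
eef_rot: [180.0, -0.0, -89.9]
contact_force: [-0.4, -0.8, 0.7]
gripper_width: 0.0002
gripper_force: 0.0
```

```bash
python3 - <<'E'
from plant import *
import cv2,numpy as np
p=capture("scene")["pixels"];q=capture("top")["pixels"]
a=cv2.resize(p[110:290,230:430],(400,360));b=cv2.resize(q[130:310,240:440],(400,360))
cv2.imwrite("pics/pre.png",np.hstack([a,b]))
E
```

```text
(no output)
```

View pics/pre.png

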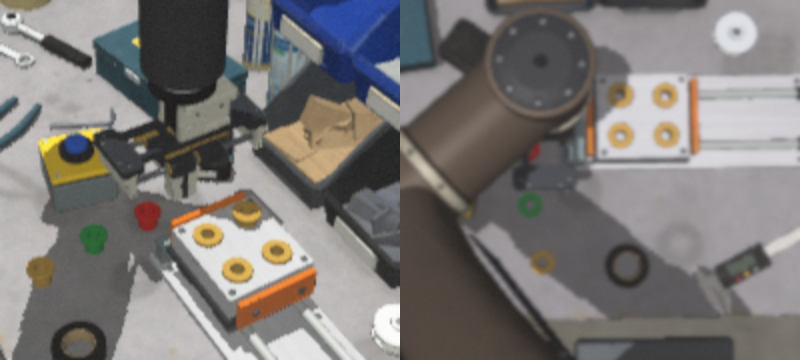

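The picture shows the fingertips at crop-left (185,185), clear of the orange plate at (215,210) and level with it, so I start the push.

Request:
jog_arm:
  moves:
    - [[1.5,0,0],0,0]
    - [[1.5,0,0],0,0]
    - [[1,0,0],0,0]
    - [[1,0,0],0,0]
    - [[1,0,0],0,0]
    - [[1,0,0],0,0]
    - [[1,0,0],0,0]
    - [[1,0,0],0,0]

```text
time_s: 4.97
tcp_pos: [0.5697, 0.1469, 0.0767]
eef_rot: [-180.0, 0.1, -90.0]
contact_force: [-3.2, 4.8, 3.0]
gripper_width: 0.0005
gripper_force: 2.5
```

Request:
jog_arm:
  moves:
    - [[1,0,0],0,0]
    - [[1,0,0],0,0]
    - [[1,0,0],0,0]
    - [[1,0,0],0,0]
    - [[1,0,0],0,0]
    - [[1,0,0],0,0]
    - [[1,0,0],0,0]
    - [[1,0,0],0,0]
    - [[1,0,0],0,0]
    - [[0.8,0,0],0,0]
    - [[0.4,0,0],0,0]
    - [[0,0,0],0,0]

```text
time_s: 6.48
tcp_pos: [0.5699, 0.0442, 0.0764]
eef_rot: [-180.0, -0.0, -90.0]
contact_force: [0.1, -1.1, 0.6]
gripper_width: 0.0004
gripper_force: 0.0
```

Request:
jog_arm:
  moves:
    - [[0.4,0,0],0,0]
    - [[0.4,0,0],0,0]
    - [[0.3,0,0],0,0]
    - [[0.3,0,0],0,0]

```text
time_s: 6.98
tcp_pos: [0.57, 0.031, 0.0764]
eef_rot: [-180.0, 0.0, -90.0]
contact_force: [-6.1, 20.6, 5.3]
gripper_width: 0.0006
gripper_force: 9.8
```

Request:
jog_arm:
  moves:
    - [[0,0,0],0,0]
    - [[0,0,0],0,0]
    - [[0,0,0],0,0]
    - [[0,0,0],0,0]

```text
time_s: 7.48
tcp_pos: [0.5699, 0.0311, 0.0764]
eef_rot: [-180.0, 0.0, -90.0]
contact_force: [-2.1, 7.0, 2.0]
gripper_width: 0.0005
gripper_force: 3.4
```

```bash
python3 - <<'E'
from plant import *
import cv2,numpy as np
q=capture("top")["pixels"]; cv2.imwrite("pics/park.png",cv2.resize(q[130:250,300:480],(720,480)))
E
```

```text
(no output)
```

View pics/park.png

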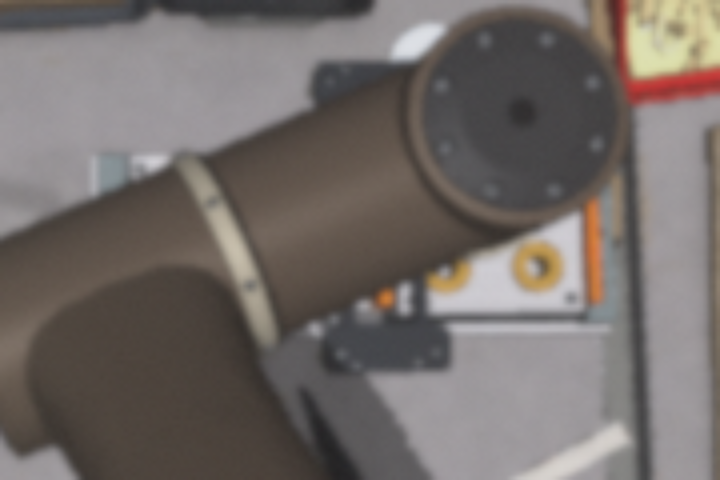

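The top picture shows the right-hand orange plate at (595,250) up against the end block at (605,280), and 7 N remains on the plate, so the carriage is at the stop. I back off, rise and go over to the button.

Request:
jog_arm:
  moves:
    - [[-0.5,0,0],0,0]
    - [[-2,0,0],0,0]
    - [[-3,0,-2],0,0]
    - [[-3,0,-4],0,0]
    - [[-4,0.8,-3],0,0]
    - [[-4,1.5,0],0,0]
    - [[-4,1.5,0],0,0]
    - [[-4,1.5,0],0,0]
    - [[-4,1.5,0],0,0]
    - [[-3,1,0],0,0]
    - [[-2,0,0],0,0]
    - [[0,0,0],0,0]

```text
time_s: 9.02
tcp_pos: [0.4914, 0.367, 0.166]
eef_rot: [-180.0, -0.0, -89.9]
contact_force: [-0.1, -0.1, 0.1]
gripper_width: 0.0004
gripper_force: 0.0
```

```bash
python3 - <<'E'
from plant import *
from h import *
import cv2
p=capture("top");q=p["pixels"]; cv2.imwrite("pics/park2.png",cv2.resize(q[150:230,320:470],(750,400),interpolation=cv2.INTER_CUBIC)); pickle.dump(p,open("top1.pkl","wb"))
s=capture("scene");pickle.dump(s,open("scene1.pkl","wb"));cv2.imwrite("pics/scene1.png",cv2.resize(s["pixels"][150:330,240:450],(735,630))[:600])
for P,n in((p,'T'),(s,'S')):
    for z,t in((.091,"bush_1"),(.077,"call_button_top")):
        for r in regions_of(P,t):print(n,t,r["pixel"],round(r["confidence"],2),ray(P,r["pixel"],z).round(4)[:2])
E
```

```text
T bush_1 [408.3, 176.2] 0.68 [ 0.5966 -0.0171]
T bush_1 [305.2, 203.6] 0.66 [0.5297 0.2541]
T bush_1 [435.6, 178.5] 0.64 [ 0.5892 -0.0885]
T bush_1 [432.0, 199.0] 0.59 [ 0.5355 -0.0767]
T bush_1 [410.7, 193.6] 0.55 [ 0.5507 -0.0216]
T bush_1 [304.1, 228.6] 0.41 [0.4648 0.258 ]
T call_button_top [420.3, 191.6] 0.21 [ 0.557  -0.0502]
S bush_1 [396.4, 300.7] 0.81 [ 0.5456 -0.089 ]
S bush_1 [277.3, 227.9] 0.73 [0.4353 0.1964]
S bush_1 [308.9, 217.8] 0.67 [0.512  0.1881]
S bush_1 [374.0, 278.1] 0.58 [ 0.54   -0.0243]
S bush_1 [413.9, 287.9] 0.55 [ 0.5937 -0.0833]
S bush_1 [401.2, 263.5] 0.47 [ 0.6106 -0.023 ]
S call_button_top [331.8, 186.4] 0.61 [0.624  0.2669]
```

View pics/park2.png

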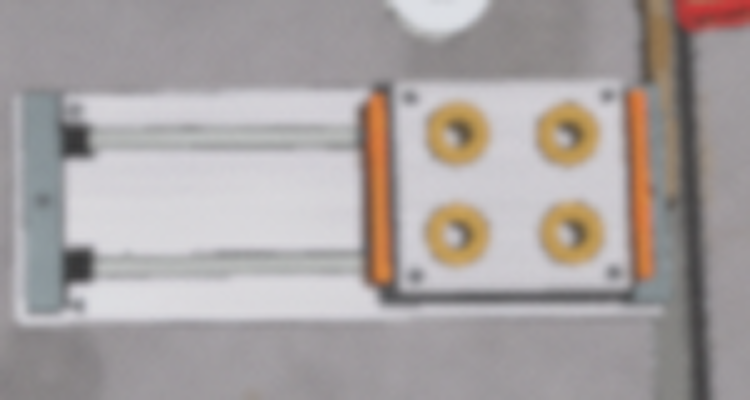

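View pics/scene1.png

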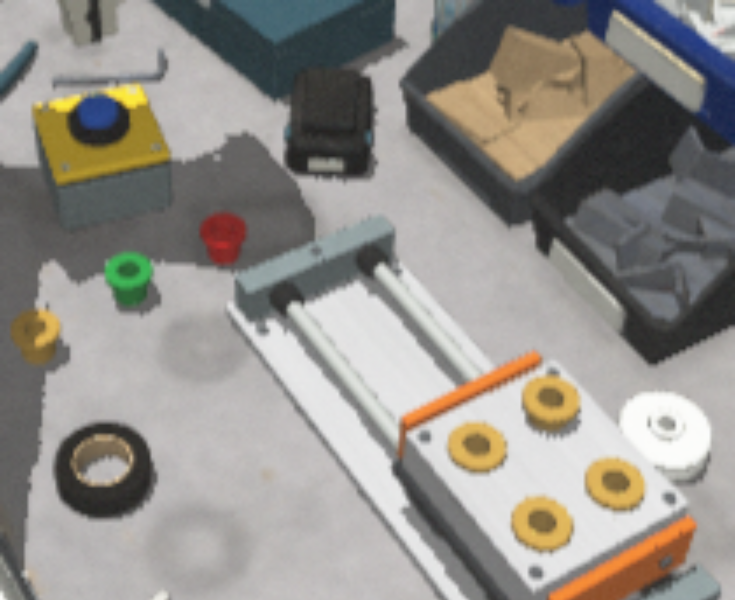

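```bash
python3 - <<'E'
from h import *
T=pickle.load(open("top1.pkl","rb"));S=pickle.load(open("scene1.pkl","rb"))
t=lambda u,v:(320+u/5-.4,150+v/5-.4);s=lambda u,v:(240+u/3.5-.36,150+v/3.5-.36)
for n,c,z in(("FL",(457,133),.101),("FR",(568,134),.091),("NL",(457,235),.091),("NR",(572,234),.091)):print(n,ray(T,t(*c),z).round(4))
for n,c,z in(("FL",(550,398),.101),("FR",(615,482),.091),("NL",(477,446),.091),("NR",(542,522),.091),("btn",(98,112),.077)):print("S",n,ray(S,s(*c),z).round(4))
import cv2
for f,P in(("scene0",S),("top0",T)):
    hsv=cv2.cvtColor(cv2.imread(f"pics/{f}.png"),cv2.COLOR_BGR2HSV)
    m=cv2.inRange(hsv,(100,120,40),(125,255,255));n,l,st,c=cv2.connectedComponentsWithStats(m)
    for i in range(1,n):
        if 240<c[i][0]<290 and 170<c[i][1]<235 and st[i][4]>20:print(f,st[i],c[i],ray(P,c[i],.077).round(4))
E
```

```text
FL [ 0.5951 -0.0221  0.101 ]
FR [ 0.5949 -0.0825  0.091 ]
NL [ 0.5428 -0.0221  0.091 ]
NR [ 0.5422 -0.0822  0.091 ]
S FL [ 0.5968 -0.0237  0.101 ]
S FR [ 0.597  -0.0837  0.091 ]
S NL [ 0.5449 -0.0242  0.091 ]
S NR [ 0.5451 -0.0837  0.091 ]
S btn [0.4924 0.365  0.077 ]
scene0 [262 177  12  10  92] [267.5        181.57608696] [0.4922 0.3654 0.077 ]
top0 [256 214  12  11 107] [261.35514019 219.03738318] [0.4924 0.3699 0.077 ]
```

Bushes are displaced by 0.160 m, so the carriage is parked. The proud bush is at about (0.596, -0.023). Next I press the button.

Request:
jog_arm:
  moves:
    - [[0,0,2],0,0]
    - [[0,0,3],0,0]
    - [[0,0,1.3],0,0]
    - [[0,0,0.4],0,0]
    - [[0,0,0.3],0,0]
    - [[0,0,0.3],0,0]
    - [[0,0,0],0,0]

```text
time_s: 10.2
tcp_pos: [0.4919, 0.3657, 0.0941]
eef_rot: [-180.0, 0.0, -89.9]
contact_force: [0.5, -3.1, 3.3]
gripper_width: 0.0003
gripper_force: 2.0
```

Request:
jog_arm:
  moves:
    - [[0,0,0.2],0,0]
    - [[0,0,0.2],0,0]
    - [[0,0,0],0,0]

```text
time_s: 10.58
tcp_pos: [0.492, 0.3658, 0.0923]
eef_rot: [-179.9, 0.0, -89.9]
contact_force: [-6.3, -6.2, 24.4]
gripper_width: 0.0004
gripper_force: 11.7
```

Request:
jog_arm:
  moves:
    - [[0,0,-0.5],0,0]
    - [[0,0,-2],0,0]
    - [[0,0,-4],0,0]
    - [[0,0,-4.5],0,0]
    - [[3,-0.8,0],0,0]
    - [[5,-1.4,0],0,0]
    - [[5,-1.4,0],0,0]
    - [[5,-1.4,0],0,0]
    - [[5,-1.4,0],0,0]
    - [[5,-1.4,0],0,0]
    - [[5,-1.4,0],0,0]
    - [[3,-0.7,0],0,0]

```text
time_s: 12.08
tcp_pos: [0.5914, 0.0039, 0.1992]
eef_rot: [-180.0, 0.0, -90.0]
contact_force: [0.8, 1.0, -0.0]
gripper_width: 0.0006
gripper_force: 0.0
```

Request:
jog_arm:
  moves:
    - [[2.2,-0.4,0],0,0]
    - [[0,0,0],0,0]
    - [[0,0,0],0,0]

```text
time_s: 12.45
tcp_pos: [0.5949, -0.0158, 0.1992]
eef_rot: [-180.0, 0.0, -90.0]
contact_force: [0.2, 0.1, -0.2]
gripper_width: 0.0006
gripper_force: 0.0
```

Next I correct y by -0.7 cm and go down to TCP z ≈ 0.136 (fingertips about 16 mm above the flange).

Request:
jog_arm:
  moves:
    - [[0.7,-0.1,0],0,0]
    - [[0,0,1.5],0,0]
    - [[0,0,2],0,0]
    - [[0,0,1.5],0,0]
    - [[0,0,1],0,0]
    - [[0,0,0.3],0,0]
    - [[0,0,0],0,0]
    - [[0,0,0],0,0]

```text
time_s: 13.45
tcp_pos: [0.5963, -0.0232, 0.137]
eef_rot: [-179.9, 0.0, -89.9]
contact_force: [-0.7, 0.5, 0.5]
gripper_width: 0.0003
gripper_force: 0.0
```

```bash
python3 - <<'E'
from plant import *
import cv2
s=capture("scene")["pixels"];cv2.imwrite("pics/end.png",cv2.resize(s[150:330,240:450],(700,600)))
E
```

```text
(no output)
```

View pics/end.png

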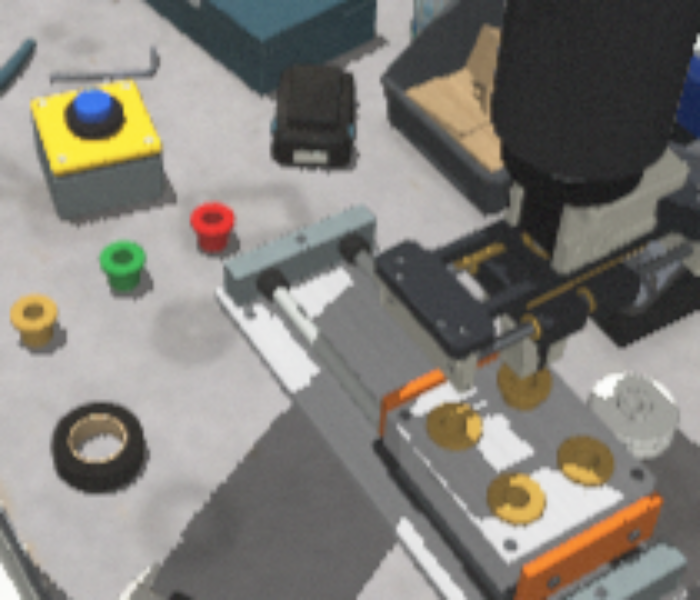

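```bash
python3 - <<'E'
from h import *
S=pickle.load(open("scene1.pkl","rb"))
for X in([.596,-.023,.118],[.596,-.023,.137],[.596,-.023,.101],[.575,-.023,.118],[.54,-.023,.118],[.54,-.023,.184],[.5,-.023,.184]):print(X,((proj(S,X)-[240,150])*3.333).round(0))
E
```

```text
[0.596, -0.023, 0.118] [525. 360.]
[0.596, -0.023, 0.137] [529. 340.]
[0.596, -0.023, 0.101] [521. 378.]
[0.575, -0.023, 0.118] [497. 374.]
[0.54, -0.023, 0.118] [450. 398.]
[0.54, -0.023, 0.184] [461. 324.]
[0.5, -0.023, 0.184] [402. 353.]
```

The picture shows the fingertips at (528,360), just above the proud bush (524,385) and clear of it. The button is out and the bystanders are untouched. I hold for more than 2 s.

Request:
jog_arm:
  moves:
    - [[0,0,0],0,0]
    - [[0,0,0],0,0]
    - [[0,0,0],0,0]
    - [[0,0,0],0,0]
    - [[0,0,0],0,0]
    - [[0,0,0],0,0]
    - [[0,0,0],0,0]
    - [[0,0,0],0,0]
    - [[0,0,0],0,0]
    - [[0,0,0],0,0]
    - [[0,0,0],0,0]
    - [[0,0,0],0,0]

```text
time_s: 15.0
tcp_pos: [0.5959, -0.0233, 0.1364]
eef_rot: [-180.0, -0.0, -90.0]
contact_force: [0.9, -0.5, 0.2]
gripper_width: 0.0007
gripper_force: 0.0
```

Request:
jog_arm:
  moves:
    - [[0,0,0],0,0]
    - [[0,0,0],0,0]
    - [[0,0,0],0,0]
    - [[0,0,0],0,0]
    - [[0,0,0],0,0]
    - [[0,0,0],0,0]
    - [[0,0,0],0,0]
    - [[0,0,0],0,0]
    - [[0,0,0],0,0]
    - [[0,0,0],0,0]
    - [[0,0,0],0,0]
    - [[0,0,0],0,0]

```text
time_s: 16.5
tcp_pos: [0.5959, -0.0233, 0.1364]
eef_rot: [-180.0, -0.0, -90.0]
contact_force: [-0.5, 0.6, 0.1]
gripper_width: 0.0004
gripper_force: 0.0
```

```bash
python3 -c "
from plant import *
s=get_state();print(s['time_s'],s['tcp_pos'],s['contact_force']);print(close_job())"
```

```text
16.5 [ 0.59587644 -0.02327717  0.13636044] [-0.46644068  0.590892    0.09230987]
the job is handed in; nothing more can be done
None
```

The carriage is parked at its right-hand stop, the call button was pressed fully in and released, and the fingertips are still pointing about 16 mm above the proud far-left bush; the job is handed in at 16.5 s, but the hand-in call gave no verdict.

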